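# Index the capsule and switch the coffee maker on

## Robot

A 6-joint arm with a two-finger parallel gripper is mounted at the origin on the work surface. World frame = base frame: x ahead of the robot, y to its left, z up, the work surface at z = 0. Lengths are in m, angles in rad, forces in N, time in s.
With the tool pointing down it reaches from about 0.35 to 0.975 m from the base axis. Payload 4.9 kg.
Tool frame: the origin (TCP) lies at the very end of the fingers, on their centre line; the grasp point (between the pads) lies 19 mm behind it; x points along the fingers, z is the direction in which the jaws open and shut, and the axes are right-handed (so a half turn about x gives the same grasp; the last joint's range is limited). The gripper opens to 85 mm and grips with 20 to 120 N. Pads are 22 mm wide; open, the fingers measure 114 mm over their backs; the gripper's body (76 mm by 85 mm) begins 54 mm behind the grasp point. The pads swing forward as they close: fully open they stand 13 mm farther back than shut.
Start: joints at [1.006, 0.053, 1.613, -0, 1.476, -0.119], TCP at [0.269, 0.564, 0.231] pointing down, gripper open.
Joint ranges: [-3.01, 3.01], [-1.01, 2.22], [0.06, 2.58], [-1.02, 4.17], [0.09, 2.62], [-3.14, 3.14]. Speed limits (rad/s): [2.57, 2.57, 3.14, 3.14, 3.14, 3.14].

## Interface

Orientations are given as a rotation vector (axis times angle).
In Python, from station import ctrl, imaging gives the robot as it stands. The module is installed in compiled form; this text tells all that it offers.
- The arm moves only by the shell command python3 -m jog 'ROWS' [FORCE]. ROWS is JSON, a list that holds one entry, the list of rows, each a list of 5 numbers: the shift along the tool's x, y, z in m, then the turn about the tool's x in rad, then the closure, from -1 (fully open) to 1 (shut). A call has 1 to 12 rows; each row is the pose to reach, as a shift and turn from the pose measured when the call began, along the tool's axes at that moment; what a row does not reach only later rows make up. A row lasts 1/10 s, in which the tool goes at most 50 mm and 8.59 degrees, less where a joint would pass 70% of its speed; a pose out of reach is approached as far as the arm can. A call with a gripper value outside its range is refused whole. The fingers move at their own pace and stop on an object; FORCE is the grip in N (left out, the last holds). Time passes only in rows, so rows that repeat a pose let the fingers close. It gives the time, the measured TCP pose, the force and the opening at its end, in the units of the state.
- ctrl.get_obs(): the state, without advancing time (a new reading comes with each control period).
- imaging.get_image(name): name is "scene" or "top"; returns a dict with "color" (420x560x3 uint8, red, green, blue), "intrinsics" (3x3 intrinsics, pixels), "distortion" ([k1, k2, p1, p2, k3] as OpenCV has them; the pictures are not rectified), "R" (3x3) and "t" (3): a world point X has camera coordinates R X + t. Camera axes: x right, y down, z forward; pixel columns grow to the right and rows downward; lengths in m; the calibration is good to about 2 mm. A picture is of the moment at which its call begins. There is no depth.
- ctrl.finish_job(): hands the job in, once; it reports no verdict.
The state is a dict: "t": time; "q": joint angles; "dq": joint speeds; "effort": joint torques, N m; "tool_pos": TCP position; "tool_rot": TCP orientation; "contact_force": force on the tool from outside, world axes, zero at the start; "wrist_torque": the same for the moment, N m; "opening": finger opening in m.
Only numpy, scipy, OpenCV 4.12 (cv2) and the standard library are available. Lean on these libraries where they do the work, as an engineer would, in place of code of your own. Each camera call takes 0.05 s, during which the arm holds its last target.

## Task

Get the coffee maker on the bar ready to brew: push the carousel round by its pegs, either way, until the pocket that holds the capsule clicks in under the spout. Only then flip the larger toggle switch, the one next to the carousel, over to the back until it snaps on. Leave the small warmer switch off and do not disturb the cups and other things around.

Things in the scene. Friction and masses are not known exactly. Their poses are not given: they have to be found in the camera images.
- machine: Low black coffee maker, fixed to the counter: a flat deck 230 (x) by 360 (y) by 50 mm high. Origin at the centre of its underside, z up; its front faces its own -x. In its frame, in mm: carousel axis at x 0, y +80; larger toggle's pivot at x -45, y -65, z 53; small warmer toggle's pivot at x -45, y -138, z 53.
- carousel_axis (a point): Carousel axis at the disc's top, 72 mm above the counter. Grey disc of radius 90 mm with six 42 mm pockets at radius 52 mm. Six upright steel pegs, 10 mm thick, tops 102 mm above the counter, stand at radius 78 mm, midway between the pockets (30 degrees either side of a pocket's centre). About 4 N at a peg turns it.
- carousel (a joint): Turn of the carousel about its vertical axis, rad, counter-clockwise from above positive, endless; 0 (or any whole number of turns) has the capsule under the spout. It clicks into a rest every 60 degrees (1.047 rad, multiples of it); between rests it is drawn to the nearest one, so once past half way it goes on by itself and swings a little before it stops.
- cup_tray (a point): Centre of the thin steel cup tray on the deck, behind the toggles: 96 (machine x) by 165 mm (y), low rail around, two cups on it.
- capsule (a point): Top centre of the one aluminium coffee capsule, a 43 mm wide dome that is fast in its pocket of the carousel and stands 12 mm above the disc (84 mm above the counter); the other five pockets are empty and black.
- spout (a point): Mouth of the spout, 111 mm above the counter, above the pocket circle at the back of the carousel. Its 12 mm steel tube runs from here up to 143 mm above the counter and back to a post 52 mm behind (machine +x).
- brew_switch (a joint): The larger toggle: steel bat lever 50 mm long from its pivot, 16 mm round at the end. 0 = off, leaning 0.4 rad to the machine's front (-x); 0.8 rad = on, leaning as much to the back (+x). It is sprung over its centre at 0.4 rad: short of that it springs back, past it it snaps on. About 3 N at the tip.
- brew_switch_tip (a point): End of the larger toggle lever.
- warmer_switch (a joint): The small toggle beside the cup tray's front, farther from the carousel: lever 30 mm long, 10 mm at the end; 0 = off, 0.8 rad = on, same directions. To be left off.
- warmer_switch_tip (a point): End of the small toggle lever.
- cup_a: White espresso cup on the machine's tray, 60 mm wide and 52 mm tall (bystander); origin at its foot.
- cup_b: The other such cup on the tray (bystander).
- pod_a: Loose coffee capsule on the counter, 43 mm wide, 28 mm tall (bystander).
- pod_b: Another loose capsule on the counter (bystander).
- jar: Glass jar with a steel cap, 70 mm wide, 100 mm tall (bystander); origin at its foot.
- tumbler: Open glass, 72 mm wide, 100 mm tall (bystander); origin at its foot.
- mug: Black mug, 80 mm wide, 85 mm tall (bystander); origin at its foot.
- spoon: Steel spoon, 140 mm long (bystander), flat on the counter.

How it is judged:
On the way, in this order (a step that is already met when the one before it is completed fails the run):
1. the capsule has clicked in under the spout (horizontal distance between capsule and spout below 0.006 m and velocity of joint carousel between -0.15 and 0.15 rad/s), for 0.3 s.
2. the larger toggle has snapped on (all of step 1 and value of joint brew_switch above 0.7 rad), for 0.3 s.
At the end, for the whole second after the job is handed in: The capsule is within 6 mm (horizontally) of the spout's centre and the carousel is at rest, the larger toggle is on (over 0.7 rad) and the small warmer toggle is off (under 0.2 rad) (all of step 2 and value of joint warmer_switch below 0.2 rad); the robot touches nothing.
It fails at once if the larger toggle goes over its centre while the capsule is not under the spout (value of joint brew_switch above 0.45 rad and horizontal distance between capsule and spout above 0.01 m).
It fails at once if the warmer toggle goes over its centre (value of joint warmer_switch above 0.45 rad).
It fails at once if a cup on the tray, a loose capsule, the jar, the glass, the mug or the spoon is moved more than 25 mm (distance of any of cup_a, cup_b, pod_a, pod_b, jar, tumbler, mug, spoon from where it was at the start of the episode above 0.025 m).
It also fails if it takes over 67 s, if anything falls off the work surface, if the arm or the gripper's body presses on something with over 40 N, if the wrist force passes 120 N, or if a joint passes its speed limit or range.

## Working session

There is one attempt and no reset: what is moved stays moved. The work goes in short steps, Python scripts to look and compute and a shell command to move; the robot and the scene stay as the last step left them, time stands still between calls to the robot, and variables do not carry over. Pictures are saved under pics/ and viewed, and the job is handed in when it is done.

```bash
mkdir -p pics; cat > h.py <<'E'
import numpy as np,cv2,pickle
from station import ctrl,imaging
def snap(n,tag):
    im=imaging.get_image(n); pickle.dump(im,open(f'pics/{tag}.pkl','wb'))
    cv2.imwrite(f'pics/{tag}.png',im['color'][:,:,::-1]); return im
def load(tag): return pickle.load(open(f'pics/{tag}.pkl','rb'))
def crop(tag,u0,u1,v0,v1,s,out):
    c=load(tag)['color'][v0:v1,u0:u1,::-1]
    cv2.imwrite(f'pics/{out}.png',cv2.resize(c,None,fx=s,fy=s,interpolation=cv2.INTER_CUBIC))
def ray(im,uv):
    p=cv2.undistortPoints(np.array([[uv]],float),np.array(im['intrinsics']),np.array(im['distortion']))[0,0]
    R=np.array(im['R']);t=np.array(im['t']); return -R.T@t, R.T@np.array([p[0],p[1],1])
def atz(im,uv,z):
    c,d=ray(im,uv); return c+d*(z-c[2])/d[2]
def tri(ims,uvs):
    A=np.zeros((3,3));b=np.zeros(3);rs=[]
    for im,uv in zip(ims,uvs):
        c,d=ray(im,uv);d=d/np.linalg.norm(d);P=np.eye(3)-np.outer(d,d);A+=P;b+=P@c;rs.append((c,P))
    X=np.linalg.solve(A,b); return X,[np.linalg.norm(P@(X-c)) for c,P in rs]
def proj(im,X):
    R=np.array(im['R']);r,_=cv2.Rodrigues(R)
    return cv2.projectPoints(np.array(X,float).reshape(-1,3),r,np.array(im['t'],float),np.array(im['intrinsics']),np.array(im['distortion']))[0][:,0]
E
python3 - <<'E'
from h import *
snap('scene','s0');snap('top','t0')
o=ctrl.get_obs();print(o)
from scipy.spatial.transform import Rotation as R
print(R.from_rotvec(o['tool_rot']).as_matrix().round(3))
E
```

```text
{'t': 0.1, 'q': array([ 1.00601924e+00,  5.33122662e-02,  1.61417094e+00,  3.37480673e-05,
        1.47600423e+00, -1.18988834e-01]), 'dq': array([ 0.00015982, -0.00012277, -0.00448608,  0.00024576, -0.00029331,
       -0.0005068 ]), 'effort': array([ 6.04145316e-05, -3.94904029e+01, -3.71363676e+01, -1.39374406e-04,
        3.92893940e-03,  2.43982311e-05]), 'tool_pos': array([0.26915844, 0.56344197, 0.23016417]), 'tool_rot': array([-0.8757384,  1.3894858,  0.874454 ]), 'contact_force': array([-0.22786879, -0.07451192, -0.53393795]), 'wrist_torque': array([-0.02620391, -0.01030718,  0.02754586]), 'opening': 0.08545587113575816}
[[-0.001 -0.902  0.431]
 [-0.002  0.431  0.902]
 [-1.     0.    -0.002]]
```

View pics/s0.png

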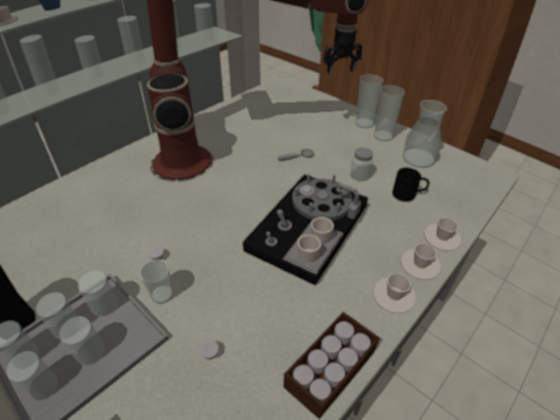

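View pics/t0.png

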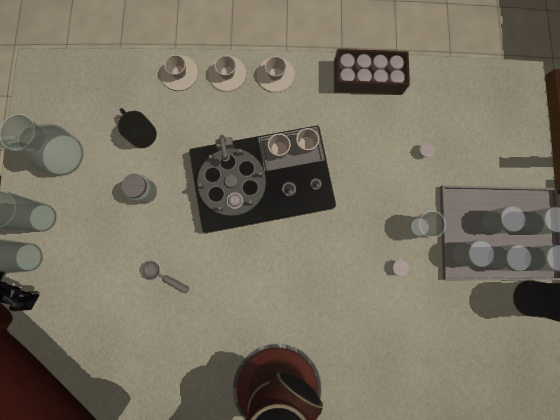

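```bash
python3 - <<'E'
from h import *
crop('t0',180,345,115,240,4.8,'t0c')
crop('s0',235,375,165,285,5,'s0c')
E
```

```text
(no output)
```

View pics/t0c.png

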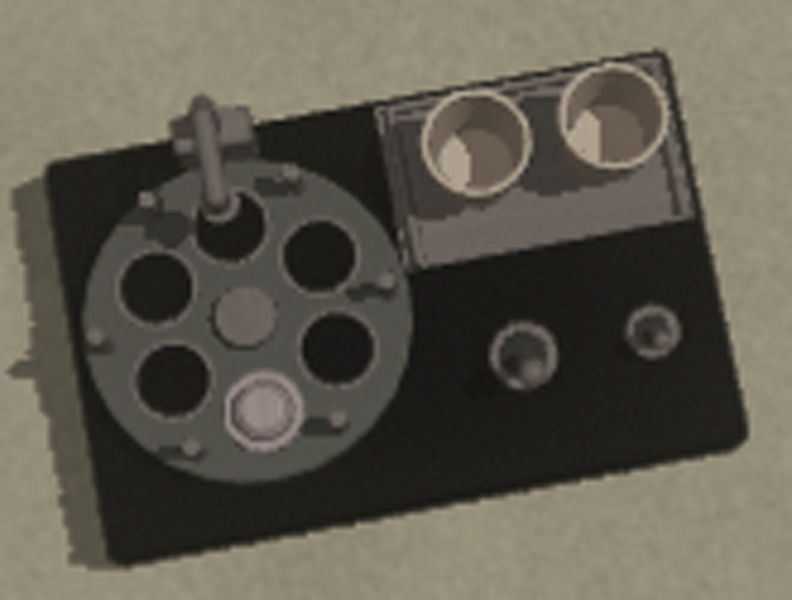

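View pics/s0c.png

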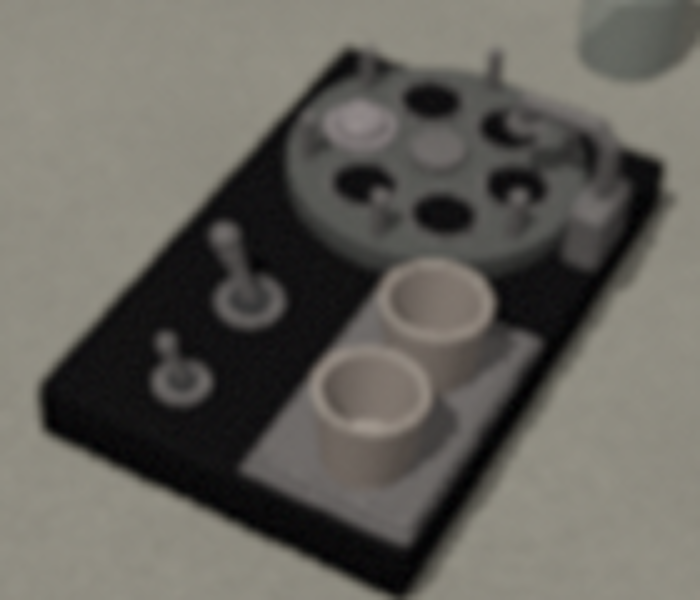

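```bash
cat > fit.py <<'E'
from h import *
from scipy.optimize import least_squares
T=load('t0');S=load('s0')
t=lambda a,b:(180+(a+.5)/4.8-.5,115+(b+.5)/4.8-.5)
s=lambda a,b:(235+(a+.5)/5-.5,165+(b+.5)/5-.5)
M=[(T,t(50,165),(.115,.18,.05)),(T,t(665,50),(.115,-.18,.05)),(T,t(745,443),(-.115,-.18,.05)),(T,t(110,562),(-.115,.18,.05)),
(S,s(350,47),(-.115,.18,.05)),(S,s(43,388),(-.115,-.18,.05)),(S,s(408,550),(.115,-.18,.05)),(S,s(663,162),(.115,.18,.05)),
(T,t(247,320),(0,.08,.072))]
def W(p,m):
    c,sn=np.cos(p[2]),np.sin(p[2]); return np.array([p[0]+c*m[0]-sn*m[1],p[1]+sn*m[0]+c*m[1],m[2]])
def f(p): return np.concatenate([proj(im,W(p,m))[0]-uv for im,uv,m in M])
if __name__=='__main__':
    r=least_squares(f,[.6,0,0],loss='soft_l1');print(r.x,f(r.x).round(1));p=r.x
    np.save('p.npy',p)
    Mi=lambda X:np.array([[np.cos(p[2]),np.sin(p[2])],[-np.sin(p[2]),np.cos(p[2])]])@(X[:2]-p[:2])
    for n,uv in dict(p1=(148,198),p2=(290,172),p3=(387,280),p4=(338,417),p5=(193,445),p6=(96,337)).items():
        X=atz(T,t(*uv),.102);m=Mi(X)-[0,.08];print(n,X.round(3),np.hypot(*m).round(4),np.degrees(np.arctan2(m[1],m[0])).round(1))
    for n,uv,z in [('cap',(264,409),.084),('spout',(220,210),.111),('tip',(530,375),.099),('wtip',(658,335),.08),('cupa',(475,143),.105),('cupb',(613,117),.105)]:
        X=atz(T,t(*uv),z);print(n,X.round(3),Mi(X).round(4))
    for n,a,b in [('tip',(530,375),(222,235)),('wtip',(658,335),(167,344)),('cap',(264,409),(362,120)),('p5',(193,445),(370,52)),('p4',(338,417),(318,128)),('spout',(220,212),(518,125)),('p2',(290,172),(520,193)),('p3',(387,280),(378,194))]:
        X,e=tri([T,S],[t(*a),s(*b)]);print(n,X.round(4),np.array(e).round(4),Mi(X).round(4))
    for n,m in dict(axis=(0,.08,.072),brewpiv=(-.045,-.065,.053),tip=(-.045-.05*np.sin(.4),-.065,.053+.05*np.cos(.4)),spout=(.052,.08,.111)).items(): print(n,W(p,m).round(4),proj(T,W(p,m)),proj(S,W(p,m)))
E
python3 fit.py
```

```text
[0.55738011 0.05017142 0.20769962] [-2.1 -0.6  0.6 -0.5  1.5 -0.2 -0.7  0.6 -1.1 -1.6 -2.6 -0.9  0.1  1.9
  1.7 -0.8 -0.1 -0.2]
p1 [0.6   0.18  0.102] 0.0782 29.3
p2 [0.615 0.105 0.102] 0.0782 -29.5
p3 [0.558 0.052 0.102] 0.0785 -89.6
p4 [0.484 0.076 0.102] 0.0777 -149.0
p5 [0.468 0.151 0.102] 0.0765 151.0
p6 [0.524 0.204 0.102] 0.0776 90.6
cap [0.49  0.116 0.084] [-0.0522  0.0785]
spout [0.592 0.14  0.111] [0.0521 0.0811]
tip [ 0.509 -0.025  0.099] [-0.0631 -0.0633]
wtip [ 0.535 -0.094  0.08 ] [-0.0516 -0.1367]
cupa [0.633 0.007 0.105] [ 0.0646 -0.0582]
cupb [ 0.649 -0.067  0.105] [ 0.0651 -0.1336]
tip [ 0.5093 -0.0254  0.0932] [0.0006 0.0006] [-0.0627 -0.064 ]
wtip [ 0.5348 -0.0953  0.0775] [0.0011 0.0011] [-0.0521 -0.1377]
cap [0.4911 0.1171 0.0796] [0.0005 0.0005] [-0.051   0.0791]
p5 [0.4681 0.1513 0.1   ] [0.0001 0.0001] [-0.0665  0.1174]
p4 [0.4867 0.0778 0.0943] [0.0023 0.0023] [-0.0634  0.0416]
spout [0.5882 0.1388 0.1184] [0.0007 0.0007] [0.0485 0.0804]
p2 [0.6151 0.1049 0.1044] [0.0004 0.0004] [0.0678 0.0417]
p3 [0.5571 0.0514 0.1031] [0.0005 0.0005] [-0.      0.0012]
axis [0.5409 0.1285 0.072 ] [[230.99275674 181.11590227]] [[321.91897211 196.12424667]]
brewpiv [ 0.5268 -0.0227  0.053 ] [[288.67579343 188.8377883 ]] [[284.29656253 224.40616858]]
tip [ 0.5077 -0.0267  0.0991] [[290.80000094 193.13913401]] [[278.49207811 209.9983492 ]]
spout [0.5918 0.1392 0.111 ] [[225.87368549 158.32868591]] [[339.23221003 192.01880689]]
```

```bash
cat > rows.py <<'E'
from h import *
from scipy.spatial.transform import Rotation as R
p=np.load('p.npy')
AX=np.array([.5409,.1285])
def cur():
    o=ctrl.get_obs();Rm=R.from_rotvec(o['tool_rot']).as_matrix();return o,Rm
def row(pos,zang=None):
    o,Rm=cur();d=Rm.T@(np.array(pos)-o['tool_pos'])
    if zang is None: a=0
    else:
        c=np.degrees(np.arctan2(Rm[1,2],Rm[0,2]));a=-((zang-c+90)%180-90)
    return d.round(4).tolist()+[round(float(np.radians(a)),3)]
def peg(deg,z,r=.078): # machine-frame angle
    w=np.radians(deg)+p[2]; return [AX[0]+r*np.cos(w),AX[1]+r*np.sin(w),z], np.degrees(w)+90
def mw(x,y,z):
    c,s=np.cos(p[2]),np.sin(p[2]);return [p[0]+c*x-s*y,p[1]+s*x+c*y,z]
def st():
    o,Rm=cur();print('t',o['t'],'pos',o['tool_pos'].round(4),'zang',np.degrees(np.arctan2(Rm[1,2],Rm[0,2])).round(1),'xax',Rm[:,0].round(3),'F',o['contact_force'].round(1),'open',o['opening'],'q',o['q'].round(2))
E
python3 - <<'E'
from rows import *
st();print(row(*peg(150,.16)));print(peg(150,.16))
E
```

```text
t 0.1 pos [0.2692 0.5634 0.2302] zang 64.5 xax [-0.001 -0.002 -1.   ] F [-0.2 -0.1 -0.5] open 0.08545587113575816 q [ 1.01  0.05  1.61  0.    1.48 -0.12]
[0.0706, -0.3554, -0.2852, -0.13]
([np.float64(0.4667596411245297), np.float64(0.15273235823886055), 0.16], np.float64(251.90031164973797))
```

```bash
python3 -m jog '[[[0,-0.03,-0.024,0,0],[0,-0.066,-0.053,0,0.3],[0,-0.102,-0.082,0,0.3],[0,-0.138,-0.111,0,0.3],[0,-0.174,-0.14,0,0.3],[0,-0.21,-0.169,0,0.3],[0,-0.246,-0.198,0,0.3],[0,-0.282,-0.227,0,0.3],[0,-0.318,-0.256,-0.06,0.3],[0.02,-0.345,-0.278,-0.13,0.3],[0.05,-0.355,-0.285,-0.13,0.3],[0.07,-0.355,-0.285,-0.13,0.3]]]' 20; python3 - <<'E'
from rows import *
st();print(row(*peg(150,.086)));snap('scene','s1');snap('top','t1')
crop('t1',180,345,115,240,4.8,'t1c');crop('s1',235,375,125,245,5,'s1c')
E
```

```text
t: 1.3
tool_pos: [0.4664, 0.151, 0.1585]
tool_rot: [-0.971, 1.347, 0.971]
contact_force: [-1.0, -0.1, -0.2]
opening: 0.03
t 1.3 pos [0.4664 0.151  0.1585] zang 71.7 xax [-0.003 -0.002 -1.   ] F [-1.  -0.1 -0.2] open 0.029955119308733607 q [ 0.16 -0.22  1.99 -0.    1.37 -1.09]
[0.0725, 0.0, 0.0019, -0.003]
```

View pics/s1c.png

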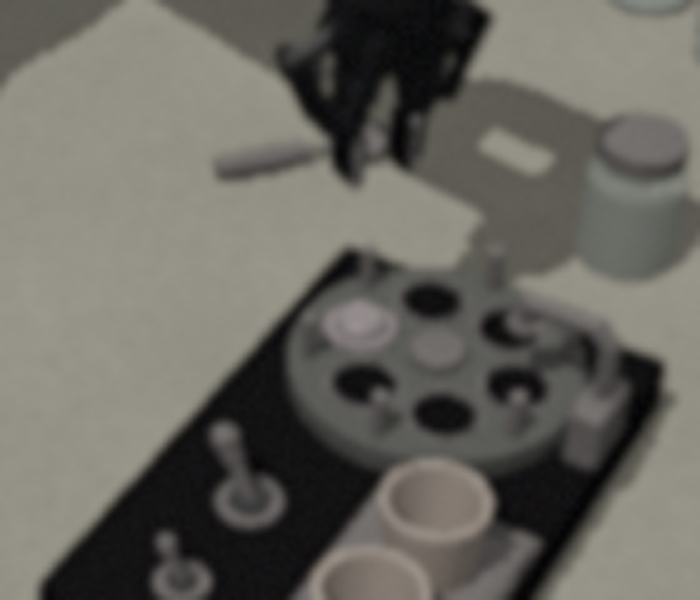

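View pics/t1c.png

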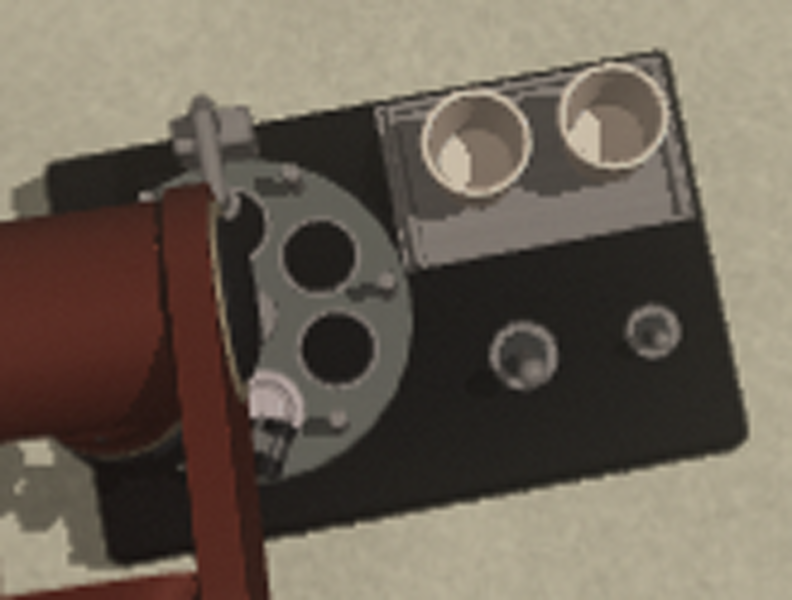

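The gripper, opened 30 mm, hangs above the front-left peg (scene crop about (370,255)). The capsule is at the front, opposite the spout. I'm lowering over the peg now.

```bash
python3 -m jog '[[[0.02,0,0.002,0,0.3],[0.04,0,0.002,0,0.3],[0.05,0,0.002,0,0.3],[0.058,0,0.002,0,0.3],[0.066,0,0.002,0,0.3],[0.072,0,0.002,0,0.3],[0.072,0,0.002,0,0.3]]]'; python3 - <<'E'
from rows import *
st()
for d in range(150,220,5): print(d,row(*peg(d,.086)))
snap('scene','s2');crop('s2',255,355,135,235,6,'s2c')
E
```

```text
t: 2.1
tool_pos: [0.4637, 0.1537, 0.084]
tool_rot: [-0.971, 1.353, 0.977]
contact_force: [-0.2, -0.8, -0.3]
opening: 0.0298
t 2.1 pos [0.4637 0.1537 0.084 ] zang 71.8 xax [-0.01  -0.003 -1.   ] F [-0.2 -0.8 -0.3] open 0.02981547149813742 q [ 0.17 -0.13  2.05 -0.    1.23 -1.08]
150 [-0.002, -0.0032, -0.0, -0.001]
155 [-0.002, -0.0035, -0.0068, -0.088]
160 [-0.002, -0.0044, -0.0135, -0.176]
165 [-0.0019, -0.0059, -0.0202, -0.263]
170 [-0.0019, -0.008, -0.0267, -0.35]
175 [-0.0019, -0.0106, -0.033, -0.437]
180 [-0.0019, -0.0137, -0.039, -0.525]
185 [-0.0019, -0.0174, -0.0447, -0.612]
190 [-0.0019, -0.0216, -0.0501, -0.699]
195 [-0.0019, -0.0262, -0.0551, -0.787]
200 [-0.0019, -0.0312, -0.0597, -0.874]
205 [-0.0019, -0.0366, -0.0639, -0.961]
210 [-0.002, -0.0423, -0.0675, -1.048]
215 [-0.002, -0.0484, -0.0706, -1.136]
```

View pics/s2c.png

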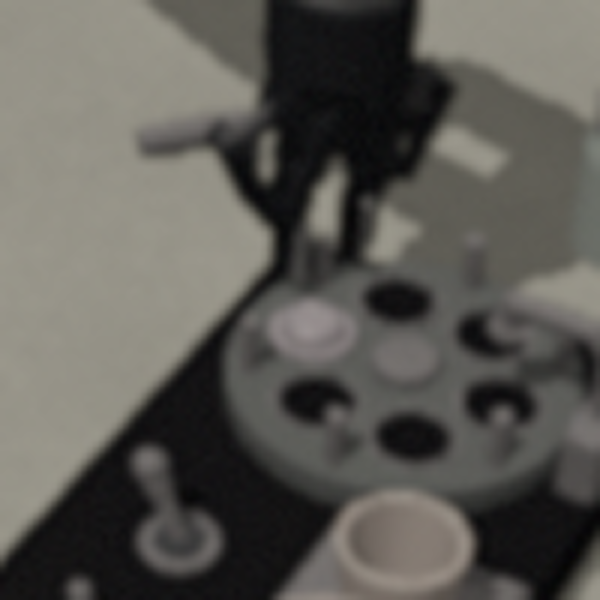

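```bash
python3 -m jog '[[[-0.003,-0.003,-0.004,-0.04,0.3],[-0.003,-0.004,-0.009,-0.12,0.3],[-0.003,-0.004,-0.013,-0.18,0.3],[-0.003,-0.005,-0.017,-0.22,0.3],[-0.003,-0.006,-0.02,-0.26,0.3],[-0.003,-0.007,-0.0235,-0.31,0.3],[-0.003,-0.008,-0.027,-0.35,0.3],[-0.003,-0.0095,-0.03,-0.4,0.3],[-0.003,-0.011,-0.033,-0.44,0.3],[-0.003,-0.0122,-0.036,-0.48,0.3],[-0.003,-0.0137,-0.039,-0.52,0.3]]]'; python3 - <<'E'
from rows import *
st()
for d in list(range(180,211,6))+[214,217]: print(d,row(*peg(d,.087)))
snap('scene','s3');crop('s3',255,355,135,235,6,'s3c')
E
```

```text
t: 3.25
tool_pos: [0.4653, 0.1134, 0.0886]
tool_rot: [-1.354, 1.111, 1.364]
contact_force: [-0.9, 3.5, 0.4]
opening: 0.0301
t 3.25 pos [0.4653 0.1134 0.0886] zang 101.7 xax [-0.008 -0.    -1.   ] F [-0.9  3.5  0.4] open 0.030057952320565476 q [ 0.08 -0.16  2.07  0.    1.24 -1.69]
180 [0.0016, 0.0009, -0.0008, -0.003]
186 [0.0016, 0.0005, -0.0089, -0.108]
192 [0.0015, -0.0008, -0.017, -0.213]
198 [0.0015, -0.003, -0.0249, -0.317]
204 [0.0015, -0.0059, -0.0325, -0.422]
210 [0.0014, -0.0097, -0.0397, -0.527]
214 [0.0014, -0.0126, -0.0443, -0.597]
217 [0.0014, -0.0149, -0.0477, -0.649]
```

View pics/s3c.png

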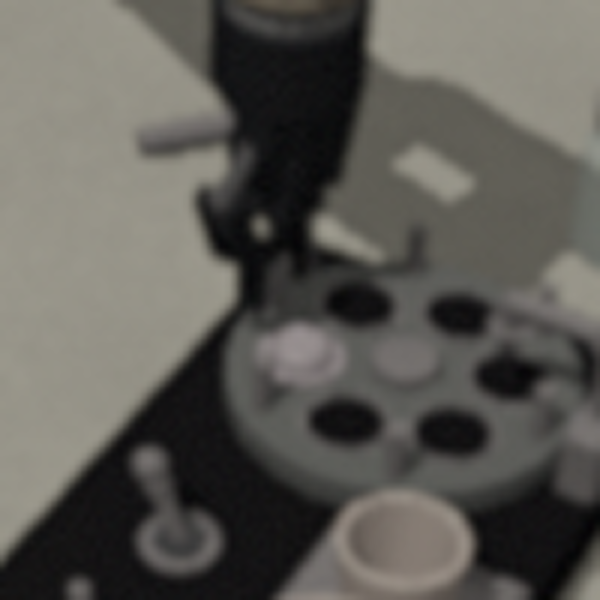

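The carousel has turned about 20°: the capsule moved to (300,350) with 3.5 N of contact force. I'll keep going along the arc.

```bash
python3 -m jog '[[[0.001,0.001,-0.005,-0.06,0.3],[0.001,0.0005,-0.009,-0.11,0.3],[0.001,0,-0.013,-0.16,0.3],[0.001,-0.001,-0.017,-0.21,0.3],[0.001,-0.002,-0.021,-0.265,0.3],[0.001,-0.003,-0.025,-0.317,0.3],[0.001,-0.0045,-0.0287,-0.37,0.3],[0.001,-0.006,-0.0325,-0.42,0.3],[0.001,-0.008,-0.036,-0.475,0.3],[0.001,-0.01,-0.04,-0.527,0.3],[0.001,-0.0126,-0.0443,-0.597,0.3],[0.001,-0.0145,-0.047,-0.64,0.3]]]'; python3 - <<'E'
from rows import *
st()
print(row(*peg(210,.087)))
snap('scene','s4');crop('s4',255,355,135,235,6,'s4c')
E
```

```text
t: 4.5
tool_pos: [0.4898, 0.0695, 0.0881]
tool_rot: [-1.796, 0.686, 1.807]
contact_force: [0.1, 0.9, 0.2]
opening: 0.0296
t 4.5 pos [0.4898 0.0695 0.0881] zang 138.5 xax [-0.007 -0.002 -1.   ] F [0.1 0.9 0.2] open 0.029561292043070894 q [-0.01 -0.12  2.03 -0.    1.24 -2.43]
[0.0011, -0.0006, 0.0097, 0.115]
```

View pics/s4c.png

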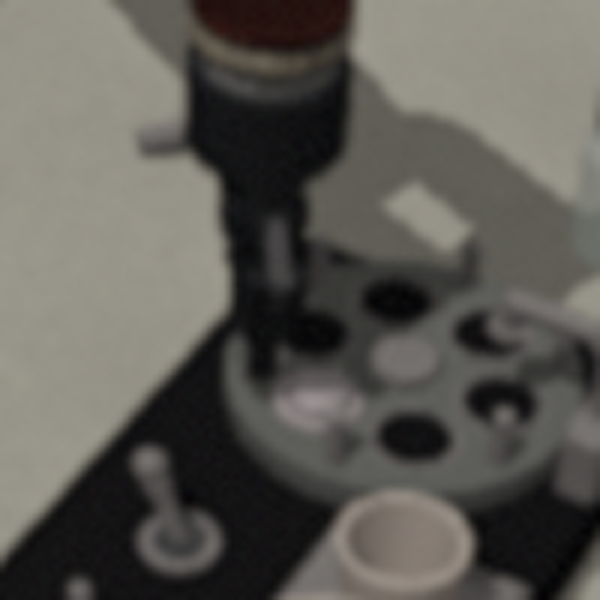

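One click is done and the capsule now sits at (318,400). I'll centre on the peg, lift, and go back to the next peg at 150°.

```bash
python3 -m jog '[[[0,0,0.005,0.08,0.3],[-0.005,0,0.0085,0.11,0.3],[-0.03,0,0.0085,0.11,0.3],[-0.045,0,0.0085,0.11,0.3],[-0.045,0,0.0085,0.11,0.3]]]'; python3 - <<'E'
from rows import *
st()
print(row(*peg(150,.14)),row(*peg(180,.14)))
E
```

```text
t: 5.05
tool_pos: [0.4863, 0.0749, 0.1366]
tool_rot: [-1.73, 0.768, 1.727]
contact_force: [1.6, 0.3, 0.4]
opening: 0.0299
t 5.05 pos [0.4863 0.0749 0.1366] zang 132.2 xax [ 0.    -0.002 -1.   ] F [1.6 0.3 0.4] open 0.029878315793277883 q [ 0.   -0.19  2.01 -0.    1.33 -2.3 ]
[-0.0036, -0.0378, 0.0708, 1.052] [-0.0035, -0.0091, 0.0424, 0.529]
```

```bash
python3 -m jog '[[[-0.003,0,0.01,0.12,0.3],[-0.003,-0.002,0.02,0.24,0.3],[-0.003,-0.005,0.03,0.36,0.3],[-0.003,-0.008,0.04,0.48,0.3],[-0.003,-0.014,0.05,0.62,0.3],[-0.003,-0.022,0.06,0.76,0.3],[-0.003,-0.03,0.066,0.9,0.3],[-0.003,-0.038,0.071,1.05,0.3],[-0.003,-0.038,0.071,1.05,0.3],[-0.003,-0.038,0.071,1.05,0.3]]]'; python3 - <<'E'
from rows import *
st()
print(row(*peg(150,.087)))
snap('scene','s5');crop('s5',255,355,135,235,6,'s5c')
E
```

```text
t: 6.05
tool_pos: [0.4665, 0.1528, 0.1389]
tool_rot: [-0.98, 1.342, 0.976]
contact_force: [-1.1, -0.5, -0.5]
opening: 0.0301
t 6.05 pos [0.4665 0.1528 0.1389] zang 72.2 xax [-0.    -0.003 -1.   ] F [-1.1 -0.5 -0.5] open 0.030071915075246976 q [ 0.17 -0.2   2.01 -0.    1.33 -1.09]
[0.0519, -0.0003, 0.0001, 0.006]
```

View pics/s5c.png

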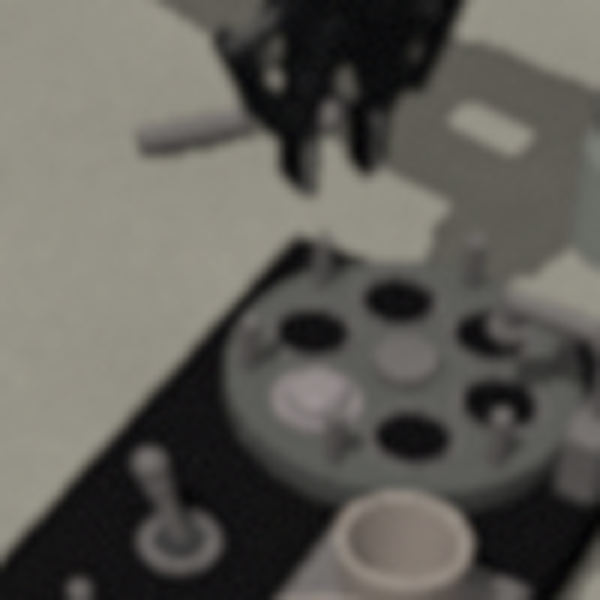

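The carousel has settled exactly one click on, and the fingers hang above the peg at (325,245). I'm lowering for the second one.

```bash
python3 -m jog '[[[0.015,0,0,0,0.3],[0.03,0,0,0,0.3],[0.042,0,0,0,0.3],[0.051,0,0,0,0.3],[0.051,0,0,0,0.3]]]'; python3 - <<'E'
from rows import *
st()
for d in range(150,181,5): print(d,row(*peg(d,.087)))
E
```

```text
t: 6.6
tool_pos: [0.4649, 0.1522, 0.0855]
tool_rot: [-0.978, 1.346, 0.978]
contact_force: [-1.7, 0.1, 0.1]
opening: 0.03
t 6.6 pos [0.4649 0.1522 0.0855] zang 72.2 xax [-0.005 -0.003 -1.   ] F [-1.7  0.1  0.1] open 0.029953047760897116 q [ 0.17 -0.13  2.05 -0.    1.23 -1.09]
150 [-0.0015, -0.0016, 0.0011, 0.005]
155 [-0.0015, -0.0019, -0.0057, -0.082]
160 [-0.0015, -0.0027, -0.0125, -0.17]
165 [-0.0015, -0.0042, -0.0191, -0.257]
170 [-0.0014, -0.0062, -0.0256, -0.344]
175 [-0.0014, -0.0087, -0.0319, -0.431]
180 [-0.0014, -0.0119, -0.038, -0.519]
```

```bash
python3 -m jog '[[[-0.002,-0.002,-0.004,-0.05,0.3],[-0.002,-0.002,-0.009,-0.12,0.3],[-0.002,-0.003,-0.0125,-0.17,0.3],[-0.002,-0.0035,-0.016,-0.22,0.3],[-0.002,-0.0045,-0.019,-0.26,0.3],[-0.002,-0.0055,-0.0225,-0.3,0.3],[-0.002,-0.0065,-0.0256,-0.344,0.3],[-0.002,-0.0075,-0.029,-0.39,0.3],[-0.002,-0.009,-0.032,-0.43,0.3],[-0.002,-0.0105,-0.035,-0.475,0.3],[-0.002,-0.012,-0.038,-0.52,0.3]]]'; python3 - <<'E'
from rows import *
st()
for d in list(range(180,211,6))+[214,217]: print(d,row(*peg(d,.087)))
E
```

```text
t: 7.7
tool_pos: [0.4651, 0.1132, 0.0879]
tool_rot: [-1.362, 1.105, 1.365]
contact_force: [0.5, 3.1, -1.5]
opening: 0.0296
t 7.7 pos [0.4651 0.1132 0.0879] zang 102.1 xax [-0.003 -0.001 -1.   ] F [ 0.5  3.1 -1.5] open 0.029624692439760097 q [ 0.08 -0.17  2.07 -0.    1.24 -1.7 ]
180 [0.0009, 0.0007, -0.0006, 0.003]
186 [0.0009, 0.0003, -0.0088, -0.102]
192 [0.0009, -0.001, -0.0168, -0.206]
198 [0.0009, -0.0031, -0.0247, -0.311]
204 [0.0009, -0.006, -0.0324, -0.416]
210 [0.0009, -0.0096, -0.0397, -0.52]
214 [0.0009, -0.0125, -0.0443, -0.59]
217 [0.0009, -0.0149, -0.0476, -0.643]
```

```bash
python3 -m jog '[[[0.001,0.001,-0.005,-0.06,0.3],[0.001,0.0005,-0.009,-0.11,0.3],[0.001,0,-0.013,-0.16,0.3],[0.001,-0.001,-0.017,-0.21,0.3],[0.001,-0.002,-0.021,-0.265,0.3],[0.001,-0.003,-0.025,-0.317,0.3],[0.001,-0.0045,-0.0287,-0.37,0.3],[0.001,-0.006,-0.0325,-0.42,0.3],[0.001,-0.008,-0.036,-0.475,0.3],[0.001,-0.01,-0.04,-0.527,0.3],[0.001,-0.0126,-0.0443,-0.597,0.3],[0.001,-0.0145,-0.047,-0.64,0.3]]]';  python3 -m jog '[[[0,0,0.005,0.08,0.3],[-0.005,0,0.0085,0.11,0.3],[-0.03,0,0.0085,0.11,0.3],[-0.045,0,0.0085,0.11,0.3],[-0.045,0,0.0085,0.11,0.3]]]'; python3 - <<'E'
from rows import *
st()
print(row(*peg(150,.14)),row(*peg(180,.14)))
snap('scene','s6');crop('s6',255,355,135,235,6,'s6c')
E
```

```text
t: 8.9
tool_pos: [0.4897, 0.0701, 0.0874]
tool_rot: [-1.803, 0.679, 1.807]
contact_force: [-2.1, 3.3, 0.9]
opening: 0.0298
t: 9.4
tool_pos: [0.4858, 0.0758, 0.1359]
tool_rot: [-1.736, 0.76, 1.728]
contact_force: [0.6, 0.3, -0.6]
opening: 0.03
t 9.4 pos [0.4858 0.0758 0.1359] zang 132.6 xax [ 0.004 -0.001 -1.   ] F [ 0.6  0.3 -0.6] open 0.029963884280710153 q [ 0.   -0.2   2.01 -0.    1.32 -2.31]
[-0.0042, -0.038, 0.0695, 1.059] [-0.0042, -0.0091, 0.0413, 0.536]
```

View pics/s6c.png

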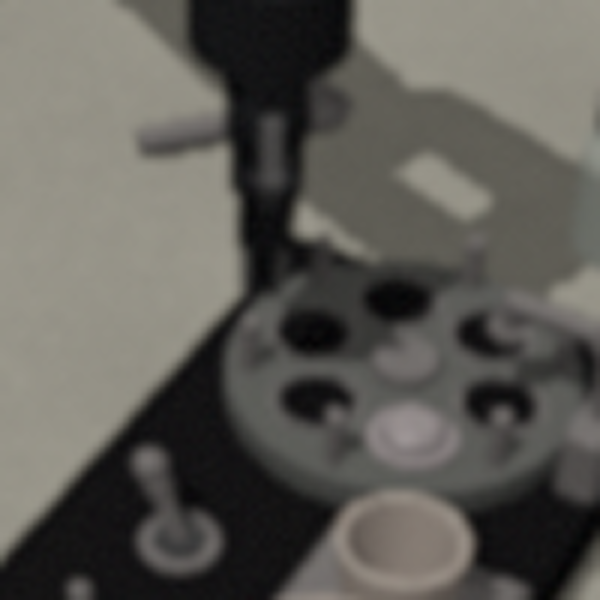

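Two clicks are done: the capsule is at (412,435), one short of the spout. Now the third.

```bash
python3 -m jog '[[[-0.003,0,0.01,0.12,0.3],[-0.003,-0.002,0.02,0.24,0.3],[-0.003,-0.005,0.03,0.36,0.3],[-0.003,-0.008,0.04,0.48,0.3],[-0.003,-0.014,0.05,0.62,0.3],[-0.003,-0.022,0.06,0.76,0.3],[-0.003,-0.03,0.066,0.9,0.3],[-0.003,-0.038,0.0695,1.055,0.3],[-0.003,-0.038,0.0695,1.055,0.3],[-0.003,-0.038,0.0695,1.055,0.3]]]'; python3 -m jog '[[[0.015,0,0,0,0.3],[0.03,0,0,0,0.3],[0.042,0,0,0,0.3],[0.051,0,0,0,0.3],[0.051,0,0,0,0.3]]]'; python3 - <<'E'
from rows import *
st()
for d in range(150,181,10): print(d,row(*peg(d,.087)))
E
```

```text
t: 10.45
tool_pos: [0.4652, 0.1524, 0.1362]
tool_rot: [-0.98, 1.34, 0.978]
contact_force: [-0.3, 0.5, -0.4]
opening: 0.0297
t: 10.95
tool_pos: [0.4636, 0.152, 0.0827]
tool_rot: [-0.979, 1.344, 0.98]
contact_force: [-0.7, -0.6, -0.8]
opening: 0.0299
t 10.95 pos [0.4636 0.152  0.0827] zang 72.3 xax [-0.004 -0.002 -1.   ] F [-0.7 -0.6 -0.8] open 0.029912180590740252 q [ 0.16 -0.13  2.05 -0.    1.23 -1.1 ]
150 [-0.0043, -0.0027, 0.0017, 0.007]
160 [-0.0043, -0.0038, -0.0119, -0.167]
170 [-0.0042, -0.0073, -0.025, -0.342]
180 [-0.0042, -0.0129, -0.0374, -0.516]
```

```bash
python3 -m jog '[[[-0.004,-0.003,-0.004,-0.05,0.3],[-0.004,-0.003,-0.009,-0.12,0.3],[-0.004,-0.004,-0.0125,-0.17,0.3],[-0.004,-0.0045,-0.016,-0.22,0.3],[-0.004,-0.0055,-0.019,-0.26,0.3],[-0.004,-0.0065,-0.0225,-0.3,0.3],[-0.004,-0.0073,-0.0256,-0.344,0.3],[-0.004,-0.0085,-0.029,-0.39,0.3],[-0.004,-0.01,-0.032,-0.43,0.3],[-0.004,-0.0115,-0.035,-0.475,0.3],[-0.004,-0.013,-0.038,-0.52,0.3]]]'; python3 - <<'E'
from rows import *
st()
for d in list(range(180,211,10))+[217]: print(d,row(*peg(d,.087)))
E
```

```text
t: 12.05
tool_pos: [0.4652, 0.1126, 0.0874]
tool_rot: [-1.363, 1.102, 1.367]
contact_force: [1.3, 3.5, -1.5]
opening: 0.0296
t 12.05 pos [0.4652 0.1126 0.0874] zang 102.2 xax [-0.002  0.    -1.   ] F [ 1.3  3.5 -1.5] open 0.0295936748057784 q [ 0.08 -0.17  2.07  0.    1.24 -1.7 ]
180 [0.0004, 0.0007, -0.0001, 0.006]
190 [0.0004, -0.0005, -0.0136, -0.169]
200 [0.0003, -0.0039, -0.0268, -0.343]
210 [0.0003, -0.0096, -0.0391, -0.518]
217 [0.0003, -0.0148, -0.0471, -0.64]
```

```bash
python3 -m jog '[[[0,0.001,-0.005,-0.06,0.3],[0,0.0005,-0.009,-0.11,0.3],[0,0,-0.013,-0.16,0.3],[0,-0.001,-0.017,-0.21,0.3],[0,-0.002,-0.021,-0.265,0.3],[0,-0.003,-0.025,-0.317,0.3],[0,-0.0045,-0.0287,-0.37,0.3],[0,-0.006,-0.0325,-0.42,0.3],[0,-0.008,-0.036,-0.475,0.3],[0,-0.01,-0.04,-0.527,0.3],[0,-0.0126,-0.0443,-0.597,0.3],[0,-0.0145,-0.047,-0.64,0.3]]]';  python3 -m jog '[[[0,0,0.005,0.08,0.3],[-0.005,0,0.0085,0.11,0.3],[-0.03,0,0.0085,0.11,0.3],[-0.045,0,0.0085,0.11,0.3],[-0.065,0,0.0085,0.11,0.6],[-0.065,0,0.0085,0.11,1],[-0.065,0,0.0085,0.11,1],[-0.065,0,0.0085,0.11,1]]]'; python3 - <<'E'
from rows import *
st()
snap('scene','s7');crop('s7',255,355,135,235,6,'s7c')
snap('top','t7');crop('t7',180,345,115,240,4.8,'t7c')
for x in (-.105,-.095): print(row(mw(x,-.065,.16),np.degrees(p[2])+90),row(mw(x,-.065,.16),np.degrees(p[2])))
E
```

```text
t: 13.25
tool_pos: [0.4898, 0.0697, 0.0878]
tool_rot: [-1.804, 0.675, 1.807]
contact_force: [0.3, 1.4, 0.1]
opening: 0.0299
t: 14.05
tool_pos: [0.483, 0.0752, 0.1518]
tool_rot: [-1.731, 0.76, 1.737]
contact_force: [0.7, -0.6, 0.3]
opening: -0.0001
t 14.05 pos [0.483  0.0752 0.1518] zang 132.7 xax [-0.003  0.001 -1.   ] F [ 0.7 -0.6  0.3] open -0.00012677865552674164 q [ 0.   -0.22  2.    0.    1.36 -2.31]
[-0.0085, 0.0857, -0.071, 0.538] [-0.0085, 0.0857, -0.071, -1.033]
[-0.0086, 0.0771, -0.0761, 0.538] [-0.0086, 0.0771, -0.0761, -1.033]
```

View pics/s7c.png

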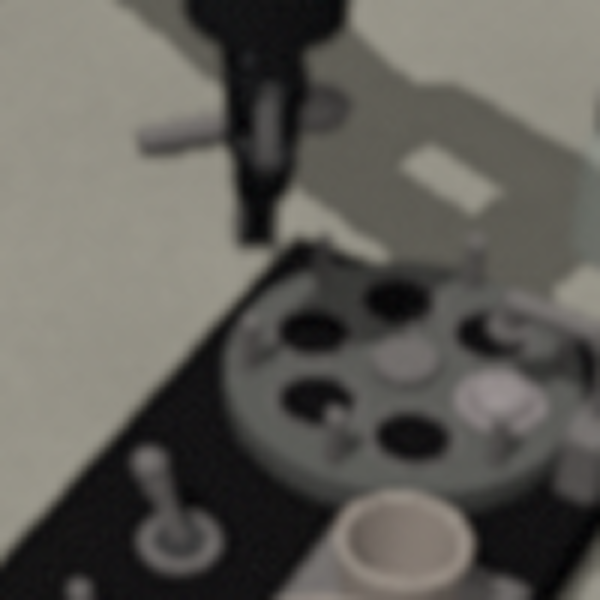

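View pics/t7c.png

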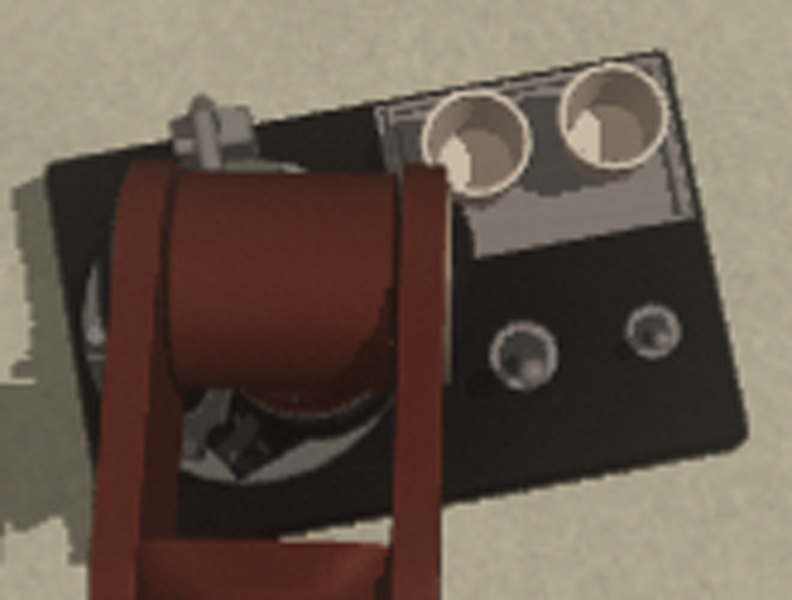

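The capsule now sits at (500,400) in the scene crop, which is the spout pocket (diametrically opposite its start at (310,325)). A closer look follows once the arm is out of the way, before the switch is touched.

```bash
python3 -m jog '[[[-0.008,0.02,-0.015,0.1,1],[-0.008,0.04,-0.03,0.2,1],[-0.008,0.06,-0.045,0.3,1],[-0.008,0.075,-0.06,0.42,1],[-0.008,0.086,-0.071,0.538,1],[-0.008,0.086,-0.071,0.538,1],[-0.008,0.086,-0.071,0.538,1]]]'; python3 - <<'E'
from rows import *
from fit import W
st()
a=snap('scene','s8');crop('s8',235,375,165,285,5,'s8c')
b=snap('top','t8');crop('t8',180,345,115,240,4.8,'t8c')
for m in [(.052,.08,.084),(.052,.08,.111)]: 
  X=W(p,m);print(((proj(b,X)[0]+.5-[180,115])*4.8-.5),((proj(a,X)[0]+.5-[235,165])*5-.5))
print(row(mw(-.105,-.065,.078)))
E
```

```text
t: 14.85
tool_pos: [0.4674, -0.0351, 0.1588]
tool_rot: [-1.358, 1.105, 1.366]
contact_force: [-0.2, 0.3, -0.2]
opening: -0.0001
t 14.85 pos [ 0.4674 -0.0351  0.1588] zang 102.0 xax [-0.005  0.001 -1.   ] F [-0.2  0.3 -0.2] open -7.980630475859705e-05 q [-0.23 -0.28  2.04  0.    1.38 -2.01]
[227.82910772 222.15572107] [518.06103942 172.43840914]
[222.09369034 209.87769235] [523.16105015 137.09403445]
[0.081, -0.0007, -0.0007, 0.0]
```

View pics/s8c.png

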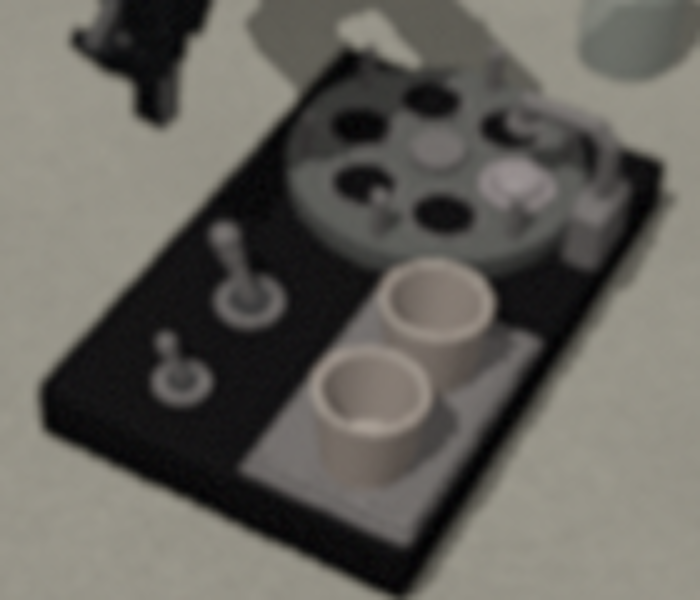

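View pics/t8c.png

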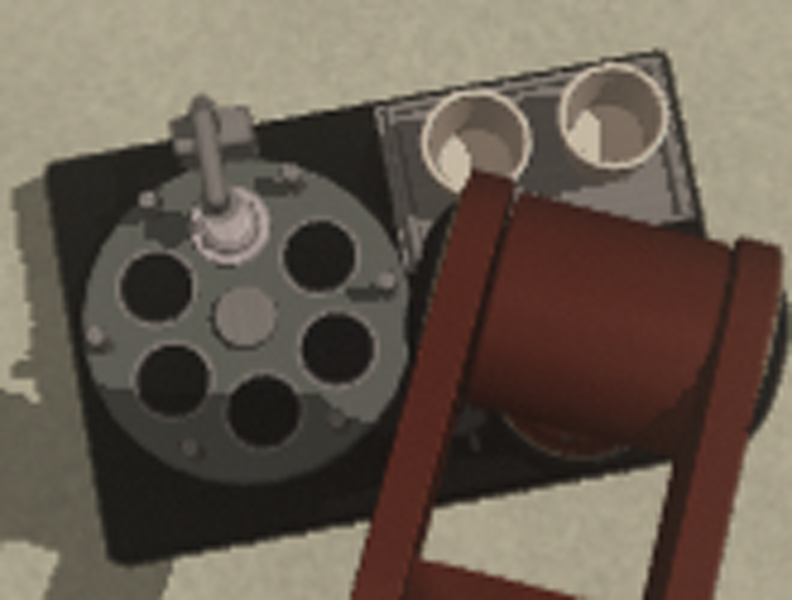

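The top crop shows the capsule at (230,225) directly under the spout; the projection puts it at (228,222). I'm lowering in front of the larger toggle.

```bash
python3 -m jog '[[[0.025,0,0,0,1],[0.05,0,0,0,1],[0.07,0,-0.001,0,1],[0.081,-0.001,-0.001,0,1],[0.081,-0.001,-0.001,0,1],[0.081,-0.001,-0.001,0,1]]]'; python3 - <<'E'
from rows import *
st()
a=snap('scene','s9');crop('s9',235,375,165,285,5,'s9c')
for x in (-.105,-.075,-.065,-.055,-.05):print(row(mw(x,-.065,.078)))
E
```

```text
t: 15.55
tool_pos: [0.4689, -0.0351, 0.0786]
tool_rot: [-1.36, 1.104, 1.366]
contact_force: [-0.6, 0.7, 0.2]
opening: 0.0001
t 15.55 pos [ 0.4689 -0.0351  0.0786] zang 102.1 xax [-0.004  0.001 -1.   ] F [-0.6  0.7  0.2] open 0.000145999077651096 q [-0.23 -0.17  2.1   0.    1.22 -2.01]
[0.0012, 0.0012, 0.0004, 0.0]
[0.0011, -0.0288, 0.0004, 0.0]
[0.0011, -0.0388, 0.0003, 0.0]
[0.0011, -0.0488, 0.0003, 0.0]
[0.0011, -0.0538, 0.0003, 0.0]
```

View pics/s9c.png

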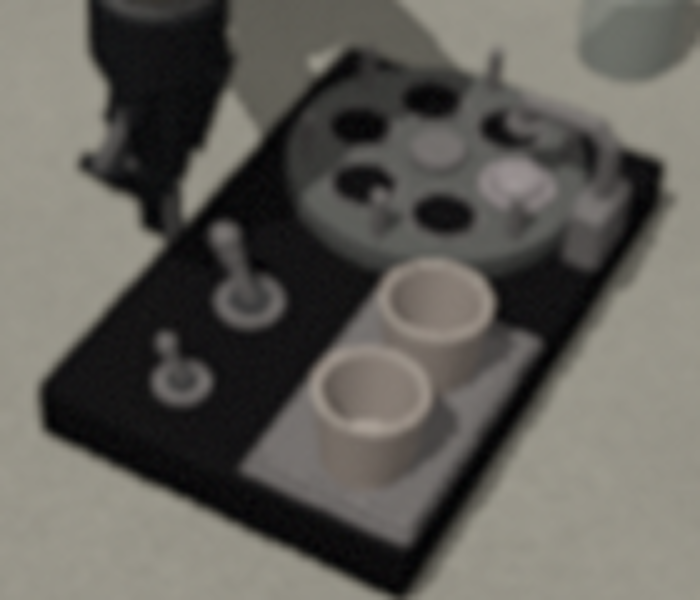

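The fingertip at (165,225) is in front of the larger toggle's ball at (225,235), in line with its swing. Pushing now.

```bash
python3 -m jog '[[[0.001,-0.01,0,0,1],[0.001,-0.02,0,0,1],[0.001,-0.026,0,0,1],[0.001,-0.031,0,0,1],[0.001,-0.035,0,0,1],[0.001,-0.039,0,0,1],[0.001,-0.043,0,0,1],[0.001,-0.047,0,0,1],[0.001,-0.05,0,0,1],[0.001,-0.053,0,0,1],[0.001,-0.053,0,0,1]]]'; python3 - <<'E'
from rows import *
st()
a=snap('scene','s10');crop('s10',235,375,165,285,5,'s10c')
E
```

```text
t: 16.7
tool_pos: [0.5206, -0.0243, 0.0779]
tool_rot: [-1.359, 1.105, 1.367]
contact_force: [-3.1, -1.1, 2.3]
opening: -0.0001
t 16.7 pos [ 0.5206 -0.0243  0.0779] zang 102.1 xax [-0.005  0.    -1.   ] F [-3.1 -1.1  2.3] open -5.690892080506837e-05 q [-0.19 -0.04  1.98 -0.    1.21 -1.97]
```

View pics/s10c.png

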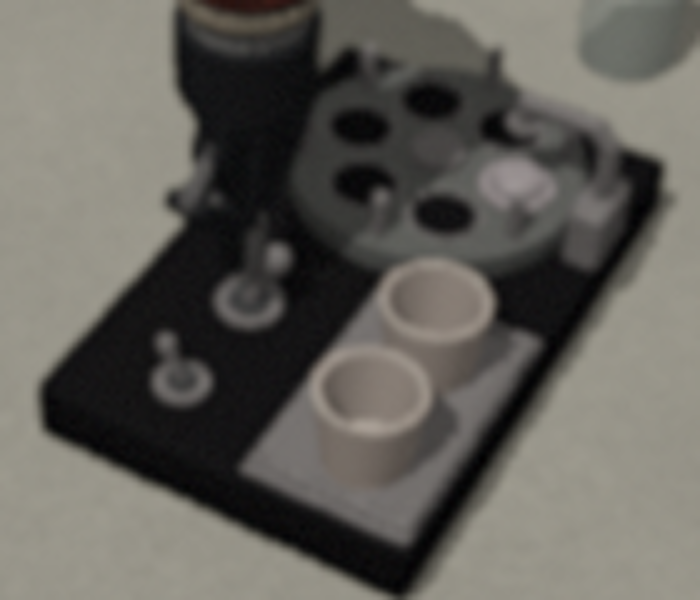

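The lever has gone over: its ball is now at (278,258). I'll back off forwards, lift and check.

```bash
python3 -m jog '[[[0,0.01,0,0,1],[0,0.025,0,0,1],[0,0.04,0,0,1],[0,0.05,0,0,1],[-0.03,0.055,0,0,1],[-0.07,0.065,0,0,1],[-0.11,0.08,0,0,1],[-0.14,0.1,0,0,1],[-0.15,0.12,0,0,1],[-0.15,0.14,0,0,1],[-0.15,0.14,0,0,1],[-0.15,0.14,0,0,1]]]'; python3 - <<'E'
from rows import *
from fit import W
st()
a=snap('scene','s11');crop('s11',235,375,165,285,5,'s11c')
b=snap('top','t11');crop('t11',180,345,115,240,4.8,'t11c')
for m in [(-.045+.05*np.sin(.4),-.065,.053+.05*np.cos(.4)),(.052,.08,.084)]: 
  X=W(p,m);print(((proj(b,X)[0]+.5-[180,115])*4.8-.5),((proj(a,X)[0]+.5-[235,165])*5-.5))
E
```

```text
t: 17.95
tool_pos: [0.3845, -0.0536, 0.2284]
tool_rot: [-1.36, 1.104, 1.365]
contact_force: [-0.2, -0.2, 0.0]
opening: -0.0001
t 17.95 pos [ 0.3845 -0.0536  0.2284] zang 102.0 xax [-0.003  0.    -1.   ] F [-0.2 -0.2  0. ] open -0.00012446548479606417 q [-0.33 -0.57  2.13 -0.    1.58 -2.11]
[519.55565541 305.73778268] [280.71393217 252.26373864]
[227.82910772 222.15572107] [518.06103942 172.43840914]
```

View pics/s11c.png

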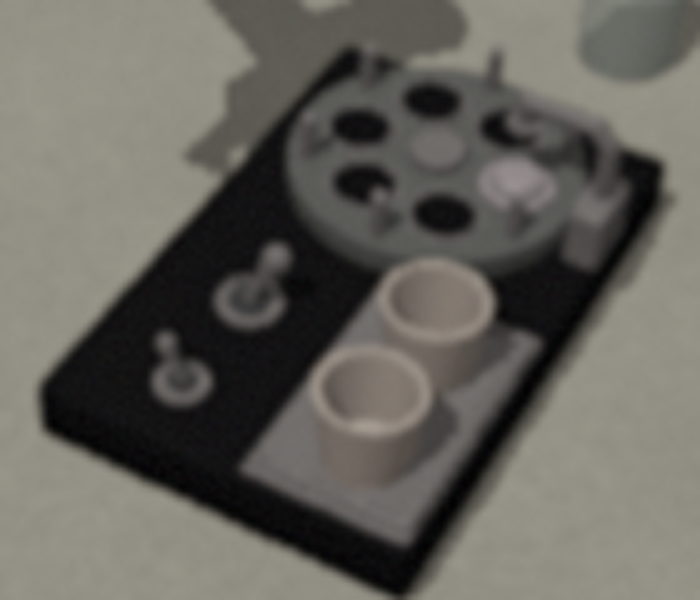

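View pics/t11.png

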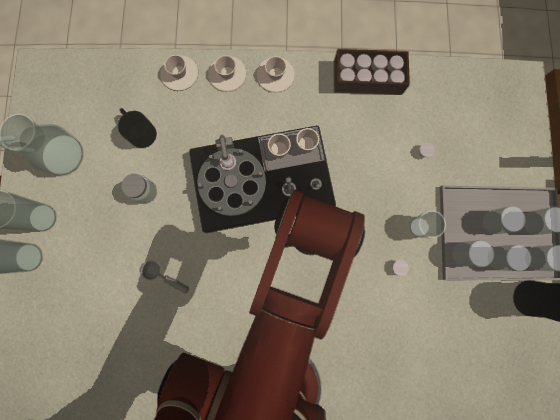

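View pics/t11c.png

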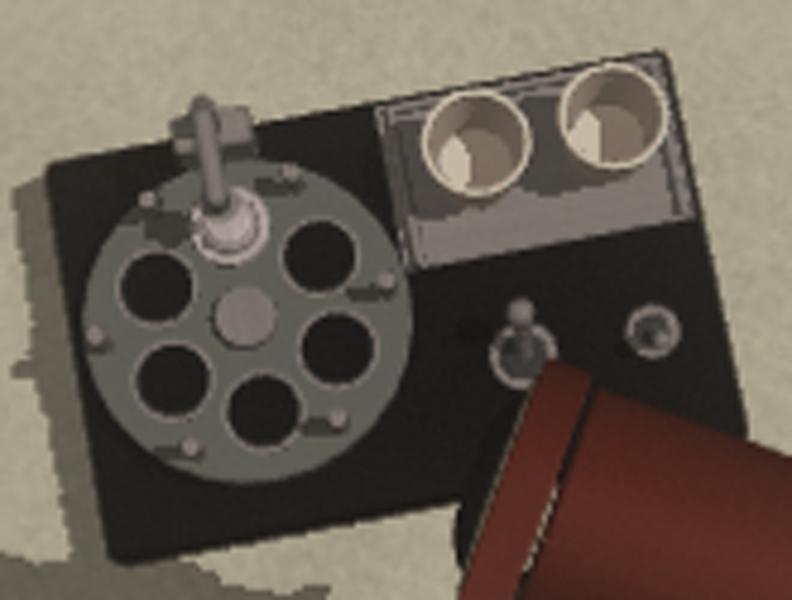

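The larger toggle's end is at (521,308), against (520,306) expected for "on". The capsule is still under the spout, the small toggle is unchanged, the cups and loose items haven't moved, and the arm is clear of everything.

```bash
python3 - <<'E'
from h import *
print(ctrl.finish_job())
E
```

```text
the job is handed in; nothing more can be done
None
```

The coffee maker is ready to brew, and I handed the job in at about 18 s of the 67 s allowed; the hand-in reported no verdict.

- **Carousel:** I held a peg loosely between the fingers and turned the carousel counter-clockwise by three 60° clicks. The capsule then sat under the spout, within about 3 px in the enlarged top view (roughly 1 mm).
- **Larger toggle:** Only after that did I push it over to the back with the closed fingers. In the last pictures its end was within about 3 px of the computed "on" position.
- **Everything else:** The small warmer switch was still off, and the cups and loose items looked unmoved. The arm was clear of everything, with a contact force of about 0.3 N. I compared the surroundings by eye, not by measurement.

No check failed. The only differences were a few millimetres between the commanded and measured tool positions, and between points measured from the two cameras and the heights in the task text.

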